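Free the jammed wedge and roll the tambour store open

TASK

The little tambour parts store is locked by an orange wedge that is jammed tight in its lock: a straight tug only drags the store, so work the wedge loose with small pulls from side to side until it slides out. Lay the wedge flat in the green tray and let go of it, then roll the slatted shutter fully open by its black knob and let go. Leave the store standing where it is and do not disturb the phone, the bottle or the jar.

Things in the scene. Friction and masses are not known exactly. Their poses are not given: they have to be found in the camera images.
- store: Tambour parts store, 3 kg, loose on rubber feet: grey box 190 mm long (x) by 100 mm wide (y), arched top 82 mm high; origin at the centre of its underside. A fixed blue hood covers the -x half of the arch, the slatted wooden shutter the +x half. It starts to slide under a push of 15 to 20 N.
- lock (a point): Wedge lock, +x end, +y side of the store (its axes): centre of the 12 mm pad, 41 mm up, that the wedge lies on. Steel block 44 (x) by 26 mm (y), cheeks 32 mm apart, bridge to 88 mm. A sprung shoe clamps the wedge with some 40 N. Swing it 0.15-0.2 rad about this pad to each side in turn, fingers turning along, out 1-2 mm a swing: about 5 N; a straight pull takes over 20 N.
- wedge_grip (a point): Grip of the orange wedge: upright post 16 mm in diameter, 36 mm tall from the wedge's underside; point on its axis, 24 mm up. The nose points along the wedge's -y, z is up. When jammed the wedge's axes lie nearly along the store's, the post stands 32 mm clear of the lock's outer (+y) face, and the wedge comes out along the store's +y.
- wedge_mid (a point): Middle of the orange wedge, 6 mm above its underside, post 32 mm away toward its +y. Wedge 80 mm long, 22 wide, 6 thick at the nose, 16 at the tail, 50 g. It is loose once drawn out 15-22 mm, wholly out of the lock after 45 mm.
- shutter_knob (a point): Centre of the black ball knob, 22 mm in diameter, on a 30 mm stem on the shutter's leading rail. Can be pinched from above across the store's y axis; the ball turns between the fingers as the shutter rolls.
- track_axis (a point): Point on the axis of the shutter's circular track (parallel to the store's y), 45 mm below the store's underside, level in y with the knob. The knob's centre runs round it at 150 mm radius, from 42 degrees from the vertical (toward the store's +x) when closed to 6 degrees when fully open.
- shutter (a joint): Rolling of the shutter on its track, rad: 0 closed, 0.63 fully open. It resists with about 2 N at the knob and stays where it is left. Closed, an ear on the shutter lies under the wedge's nose, so it cannot open while the wedge is in.
- tray: Green open tray, fixed, 140 mm (x) by 104 mm (y), 16 mm high, walls and floor 4 mm; origin at the centre of its underside. It lies to the left of the store.
- phone: Dead black phone lying flat, 154 by 74 by 9 mm, origin under its centre. Bystander.
- bottle: White push-dispenser bottle, 63 mm in diameter, 128 mm tall, origin under its centre. Bystander.
- jar: Small clear jar of screws with a blue lid, 47 mm in diameter, 43 mm tall, origin under its centre. Bystander.

How it is judged (in metres and radians):
On the way, in this order (a step that is already met when the one before it is completed fails the run):
1. the jammed wedge's post is swung to one side (toward the store's -x) (x of wedge_grip in the frame of store below 0.088 m and y of wedge_mid in the frame of store below 0.108 m), for 0.02 s.
2. it is swung to the other side, still in the lock (x of wedge_grip in the frame of store above 0.094 m and y of wedge_mid in the frame of store below 0.108 m), for 0.02 s.
3. the wedge is drawn out of its lock while the shutter is still closed (y of wedge_mid in the frame of store above 0.125 m and value of joint shutter below 0.1 rad), for 0.1 s.
4. the wedge lies flat in the tray, let go, before the shutter is rolled (x of wedge_mid in the frame of tray between -0.068 and 0.068 m and y of wedge_mid in the frame of tray between -0.05 and 0.05 m and z of wedge_mid in the frame of tray below 0.018 m and angle between wedge_mid's own z axis and vertical below 0.2 rad and contact force between the fingers and wedge below 0.3 N and value of joint shutter below 0.1 rad), for 0.2 s.
At the end, for the whole second after the job is handed in: The shutter stands open (joint above 0.56 of 0.63 rad), the wedge lies flat (within 0.2 rad) inside the tray, and the store stands level on the table (value of joint shutter above 0.56 rad and x of wedge_mid in the frame of tray between -0.068 and 0.068 m and y of wedge_mid in the frame of tray between -0.05 and 0.05 m and z of wedge_mid in the frame of tray below 0.018 m and angle between wedge_mid's own z axis and vertical below 0.2 rad and angle between store's own z axis and vertical below 0.05 rad); the robot touches nothing.
It fails at once if the store is dragged more than 25 mm or tipped (distance of store from where it was at the start of the episode above 0.025 m or angle between store's own z axis and vertical above 0.15 rad).
It fails at once if a bystander (phone, bottle, jar) is moved more than 20 mm or tipped (distance of any of phone, bottle, jar from where it was at the start of the episode above 0.02 m or angle between any of bottle, jar's own z axis and vertical above 0.3 rad).
It also fails if it takes over 72 s, if anything falls off the work surface, if the arm or the gripper's body presses on something with over 40 N, if the wrist force passes 120 N, or if a joint passes its speed limit or range.

ROBOT

A 7-joint arm with a two-finger parallel gripper is mounted at the origin on the work surface; the furniture and walls round the work are solid. World frame = base frame: x ahead of the robot, y to its left, z up, the work surface at z = 0. Lengths are in mm, angles in degrees, forces in N, time in s.
With the tool pointing down it reaches from about 425 to 975 mm from the base axis. Payload 16.7 kg.
Tool frame: the origin (TCP) lies midway between the tips of the shut fingers; the grasp point (between the pads) lies 19 mm behind it (arm.grip_point_offset is the distance from the TCP to the grasp point, in mm); z points along the fingers, y is the line along which they close (so a half turn about z gives the same grasp; the last joint's range is limited). The gripper opens to 85 mm and grips with 20 to 120 N. Pads are 22 mm wide; open, the fingers measure 114 mm over their backs; the gripper's body (76 mm by 85 mm) begins 54 mm behind the grasp point. The pads swing forward as they close: fully open they stand 13 mm farther back than shut.
Start: joints at [-76.69, 24.414, 4.234, 92.017, -1.954, 63.644, -3.845], TCP at [251.501, 626.357, 231.302] pointing down, gripper open.
Joint ranges: [-163.25, 163.25], [-28.42, 122.38], [-70.27, 78.77], [12.13, 141.07], [-58.53, 238.53], [9.26, 117.41], [-156.51, 156.51]. Speed limits (degrees/s): [108.29, 108.29, 136.94, 136.94, 172.46, 172.46, 172.46].

INTERFACE

Orientations are given as [roll, pitch, yaw] about the fixed x, y, z axes, in that order (R = Rz(yaw) Ry(pitch) Rx(roll)).
In Python, from station import arm, cams gives the robot as it stands.
- The arm moves only by the tool arm_command, never from a script. Its argument "increments" is a list of rows, each an object with "fingers": the opening in per cent of the stroke, from 0 (shut) to 100 (fully open); "dp": the shift along the tool's x, y, z in m, a list of three; "yaw": the turn about the tool's z in degrees. In form: [{"fingers": fingers, "dp": [dx, dy, dz], "yaw": yaw}, ...]. A call has 1 to 5 rows; each row shifts and turns the commanded pose from where the row before left it, along the tool's axes as they then stand; what a row does not reach is not made up. A row lasts 1/12 s, in which the tool goes at most 41.7 mm and 7.16 degrees, less where a joint would pass 70% of its speed; a pose out of reach is approached as far as the arm can. A call with a gripper value outside its range is refused whole. The fingers move at their own pace and stop on an object; "newtons" is the grip in N (left out, the last holds). Time passes only in rows, so rows that do not move let the fingers close. It gives the time, the measured TCP pose, the force, the opening and the grip force at its end, in the units of the state.
- arm.state(): the state, without advancing time (a new reading comes with each control period).
- cams.snapshot(name): name is "side" or "top"; returns the picture (384x512x3 uint8, red, green, blue); there is no depth.
- cams.camera_params(name): a dict with "intrinsics" (3x3 intrinsics, pixels), "R" (3x3) and "t" (3): a world point X has camera coordinates R X + t. Camera axes: x right, y down, z forward; pixel columns grow to the right and rows downward; lengths in mm; the calibration is good to about 2 mm. A picture is of the moment at which its call begins. camera_params takes no time and is no camera call.
- arm.hand_in(): hands the job in; it is judged then, once.
The state is a dict: "clock": time; "joint_pos": joint angles; "dq": joint speeds; "tau": joint torques, N m; "ee_pos": TCP position; "eef_rot": TCP orientation; "wrist_force": force on the tool from outside, world axes, zero at the start; "moment": the same for the moment, N m; "grip_width": finger opening in mm; "grip_force": force on a finger pad.
Only numpy, scipy, OpenCV 4.12 (cv2) and the standard library are available. Lean on these libraries where they do the work, as an engineer would, in place of code of your own. Each camera call takes 0.05 s, during which the arm holds its last target. There are 200 camera calls.

## Working session

There is one attempt and no reset: what is moved stays moved. The work goes in short steps, Python scripts to look and compute and a tool call to move; the robot and the scene stay as the last step left them, time stands still between calls to the robot, and variables do not carry over. Pictures are saved under pics/ and viewed, at most 10 in all, crops included, and the job is handed in when it is done.

Besides the shell and the picture viewer there is one more tool, called after "Call:" as name(argument=value, ...) on one line, values as JSON. arm_command: Moves the arm, as the interface text tells. Its arguments: {"type":"object","properties":{"increments":{"type":"array","items":{"type":"object","properties":{"fingers":{"type":"number"},"dp":{"type":"array","items":{"type":"number"}},"yaw":{"type":"number"}}}},"newtons":{"type":"number"}},"required":["increments"]}

```bash
mkdir -p pics; ls
python3 - <<'E'
from station import arm,cams
import cv2,numpy as np
for n in("side","top"):
    im=cams.snapshot(n); cv2.imwrite(f"pics/{n}0.png",cv2.resize(im[:,:,::-1],(800,600),interpolation=cv2.INTER_CUBIC)); np.save(f"pics/{n}0.npy",im)
    p=cams.camera_params(n); print(n,p["intrinsics"],np.round(-p["R"].T@p["t"]),np.round(p["R"],3))
s=arm.state();print(s,arm.grip_point_offset)
E
```

```text
pics
side [[405.43430385   0.         254.28685839]
 [  0.         405.43430385 192.78536222]
 [  0.           0.           1.        ]] [ 809. -428.  776.] [[ 0.556  0.831  0.002]
 [ 0.726 -0.484 -0.488]
 [-0.405  0.273 -0.873]]
top [[443.4256726    0.         260.70334395]
 [  0.         443.4256726  192.10773386]
 [  0.           0.           1.        ]] [ 315. -181.  912.] [[ 0.005 -0.999  0.038]
 [-0.985 -0.011 -0.173]
 [ 0.174 -0.037 -0.984]]
{'clock': 0.1, 'joint_pos': array([-76.69137408,  24.44586475,   4.2309366 ,  92.04799288,
        -1.95407767,  63.64343534,  -3.84312812]), 'dq': array([-0.02706456,  0.0073674 ,  0.06947638, -0.06476762,  0.01336152,
        0.03023702, -0.01933045]), 'tau': array([ 9.08578222e-03, -9.51536536e+01,  3.77194807e+00, -4.64402711e+01,
        1.96640199e-02,  6.29875227e-03, -3.58844022e-05]), 'ee_pos': array([251.36788418, 626.05821112, 230.6871822 ]), 'eef_rot': array([-1.79934964e+02,  4.05809172e-03,  1.58125620e+02]), 'wrist_force': array([-0.1018362 ,  0.53530086, -0.01354671]), 'moment': array([ 0.00614586, -0.00400858, -0.04004232]), 'grip_force': 0.0, 'grip_width': 85.04357514835345} 18.700000000000003
```

View pics/side0.png

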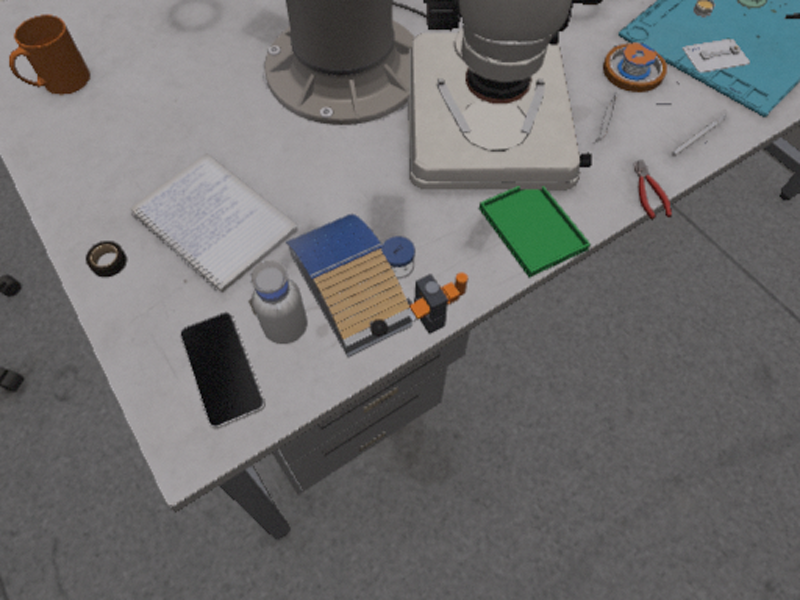

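View pics/top0.png

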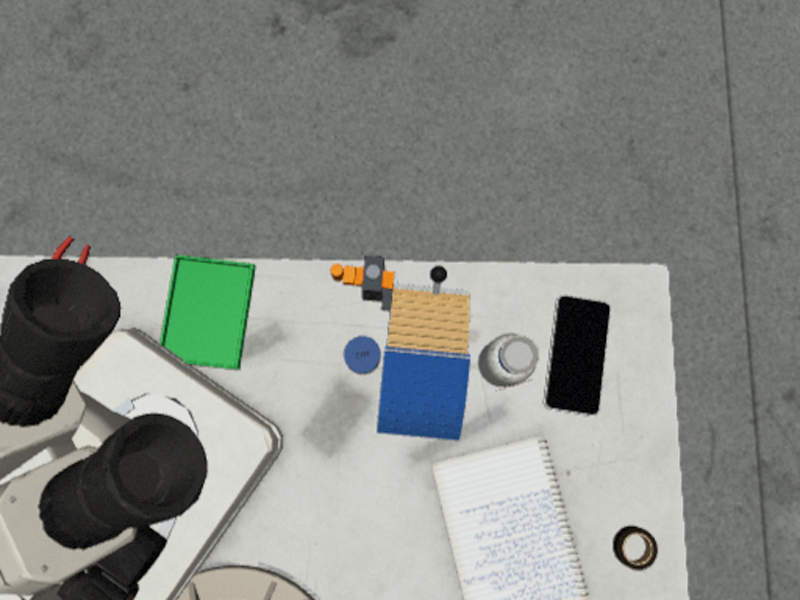

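The side view shows the post top at about (461,280), the knob at (378,327), the jar lid at (399,250), and the tray between x 480 and 588. The top view shows the post at (337,271), the knob at (438,274), and the tray corners at (177,257), (255,265), (240,369) and (162,359). I'll triangulate from these next.

```bash
cat > h.py <<'E'
import numpy as np,cv2
from station import arm,cams
P={n:cams.camera_params(n) for n in("side","top")}
def ray(n,uv):
    p=P[n];d=p["R"].T@np.linalg.solve(p["intrinsics"],[uv[0],uv[1],1.]);return -p["R"].T@p["t"],d/np.linalg.norm(d)
def plane(n,uv,z):
    c,d=ray(n,uv);return c+d*(z-c[2])/d[2]
def tri(a,b):
    (c1,d1),(c2,d2)=ray("side",a),ray("top",b)
    s=np.linalg.lstsq(np.c_[d1,-d2],c2-c1,rcond=None)[0];p,q=c1+d1*s[0],c2+d2*s[1];return (p+q)/2,np.linalg.norm(p-q)
def proj(n,X):
    p=P[n];v=p["intrinsics"]@(p["R"]@np.array(X,float)+p["t"]);return v[:2]/v[2]
def blobs(im,lo,hi,minA=8):
    m=cv2.inRange(cv2.cvtColor(im,cv2.COLOR_RGB2HSV),np.array(lo),np.array(hi))
    k,l,s,c=cv2.connectedComponentsWithStats(m);return [(s[i],c[i],l==i) for i in range(1,k) if s[i][4]>=minA]
E
python3 - <<'E'
from h import *
np.set_printoptions(precision=1,suppress=True)
S=np.load("pics/side0.npy");T=np.load("pics/top0.npy")
k=1/1.5625
for n,im in(("side",S),("top",T)):
    for name,lo,hi in(("orange",(8,180,120),(20,255,255)),("green",(50,120,60),(75,255,255)),("blue",(105,120,60),(125,255,255)),("black",(0,0,0),(180,255,40)),("wood",(10,60,120),(22,160,255))):
        for s,c,m in blobs(im,lo,hi,25):
            pts=np.argwhere(m)[:,::-1].astype(np.float32)
            if not(150<c[0]<420 and 100<c[1]<290) : continue
            extra=""
            if name in("green","blue","wood") and s[4]>300:
                h=cv2.convexHull(pts.astype(np.int32));q=cv2.approxPolyDP(h,4,True)[:,0];extra=q.tolist()
            print(n,name,s,c,extra)
print("post top",tri((461*k,277*k),(337*k,271*k)))
print("knob",tri((378*k,327*k),(438*k,274*k)))
print("lid",tri((399*k,249*k),(362*k,354*k)))
print("eyepiece top cam rim z=400:",plane("top",(70*k,300*k),400),plane("top",(160*k,450*k),400))
print("scope base edge",plane("top",(280*k,440*k),30),plane("top",(133*k,332*k),30))
E
python3 -c "
import cv2,numpy as np
a=np.load('pics/side0.npy')[150:240,180:320,::-1];b=np.load('pics/top0.npy')[155:245,200:340,::-1]
cv2.imwrite('pics/c.png',np.vstack([cv2.resize(x,None,fx=3.3,fy=3.3,interpolation=cv2.INTER_CUBIC) for x in(a,b)]))"
```

```text
side orange [292 175   7   6  28] [295.  177.8] 
side orange [283 182  11  10  63] [288.2 186. ] 
side orange [263 191  12  13  95] [268.6 196.8] 
side green [ 308  119   69   56 2070] [341.3 145.6] [[376, 157], [336, 173], [308, 130], [331, 119], [348, 120]]
side blue [194 138  49  38 936] [216.7 155.3] [[242, 155], [198, 175], [194, 167], [206, 146], [223, 138]]
side black [371  99   7   8  50] [374.2 102.5] 
side black [269 193  17  20 162] [278.2 203.2] 
side black [238 206  10   9  69] [242.4 210.2] 
side wood [ 201  159   61   58 1910] [231.4 187.3] [[261, 196], [219, 216], [201, 178], [243, 159]]
top orange [212 169  21  13 181] [222.9 175.1] 
top orange [244 173   8  12  78] [247.8 178.8] 
top blue [221 216  22  22 377] [231.6 226.5] [[242, 230], [228, 237], [221, 223], [234, 216]]
top blue [ 242  225   59   56 2789] [270.5 252.6] [[300, 230], [293, 280], [242, 276], [246, 225]]
top black [276 171  10   9  67] [280.4 175.2] 
top black [233 186  12   6  59] [238.1 188.6] 
top black [ 350  190   40   75 2306] [369.7 227.1] 
top wood [ 248  184   52   42 1867] [274.2 205.2] [[298, 225], [249, 221], [251, 184], [299, 189]]
post top (array([ 499.2, -123.5,   77. ]), np.float64(4.758630045025934))
knob (array([ 497.9, -249.3,   70.3]), np.float64(2.7063746149874452))
lid (array([ 400.6, -154.3,   45.1]), np.float64(5.983693778189237))
eyepiece top cam rim z=400: [402.9  48.6 400. ] [295. -24. 400.]
scope base edge [293.  -56.7  30. ] [426.1 132.8  30. ]
```

View pics/c.png

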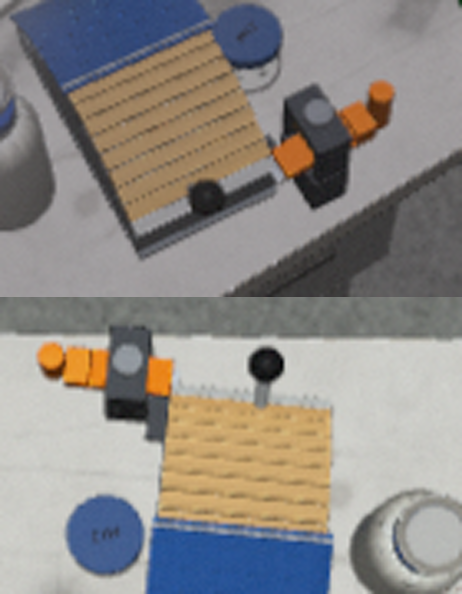

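The close-up shows the post standing just off the lock's left face. In the top crop the post is at (52,360), the lock at (128,370) and the nose at (160,378). The knob is at (265,364). Before crossing the work area I'll fix the headings and check how tall the microscope is.

Run:
```python
from h import *
np.set_printoptions(precision=1,suppress=True)
k=1/1.5625
print("post",tri((295.5,177.3),(215.8,174.1)), plane("top",(215.8,174.1),77),plane("side",(295.5,177.3),77))
print("knob",tri((242.4,210.2),(280.4,175.2)), plane("top",(280.4,175.2),66.5),plane("side",(242.4,210.2),66.5))
# top crop px -> img
def tc(x,y):return (200+x/3.3,155+(y-297)/3.3)
def sc(x,y):return (180+x/3.3,150+y/3.3)
print("lock knob on bridge",tri(sc(317,110),tc(127,359)))
bt=[plane("top",tc(*p),88) for p in((111,326),(150,326),(108,402),(147,402))];print("lock top corners",*bt)
for a,b,z in(((246,225),(300,230),82),((242,276),(293,280),50),((251,184),(299,189),55)):
    A,B=plane("top",a,z),plane("top",b,z);d=A-B;print("edge",A,B,np.degrees(np.arctan2(-d[0],d[1])),np.linalg.norm(d))
print("wedge dir: body",plane("top",tc(66,367),57),"nose",plane("top",tc(160,378),48))
c=[plane("top",(x*k,y*k),16) for x,y in((177,257),(255,265),(240,369),(162,359))]
print("tray",*c,np.mean(c,0))
# store ground corners side
print("side tray",*[plane("side",p,16) for p in((376,157),(336,173),(308,130),(348,120))])
for uv in((90,300),(205,465),(160,415),(70,260)):
    for z in(300,400,500,600):
        X=plane("top",(uv[0]*k,uv[1]*k),z);print(uv,X,"->side800",proj("side",X)/k)
```

```text
post (array([ 498.7, -122.9,   75.5]), np.float64(6.519447585370119)) [ 496.7 -125.8   77. ] [ 500.8 -120.5   77. ]
knob (array([ 498.9, -249.3,   67.9]), np.float64(3.432435096149666)) [ 498.4 -250.9   66.5] [ 499.1 -247.4   66.5]
lock knob on bridge (array([ 495.9, -168. ,   90.3]), np.float64(3.4297538256532656))
lock top corners [ 514.8 -159.9   88. ] [ 515.2 -182.4   88. ] [ 470.2 -158.9   88. ] [ 470.5 -181.2   88. ]
edge [ 398.8 -184.7   82. ] [ 390.2 -286.3   82. ] -4.813050721944998 101.91557869719946
edge [ 304.4 -178.3   50. ] [ 297.3 -275.9   50. ] -4.165458315980026 97.86080484839344
edge [ 482.5 -193.8   55. ] [ 473.6 -288.6   55. ] -5.362040234275067 95.17504794638823
wedge dir: body [ 496.9 -132.8   57. ] nose [ 492.8 -188.9   48. ]
tray [527.4  88.1  16. ] [518.  -13.9  16. ] [381.5  -0.6  16. ] [393.5  98.7  16. ] [455.1  43.1  16. ]
side tray [531.7  89.9  16. ] [514.6 -12.5  16. ] [385.5   8.6  16. ] [414.7 106.5  16. ]
(90, 300) [420.2  76.2 300. ] ->side800 [577.8  39.1]
(90, 300) [403.   34.1 400. ] ->side800 [559.3 -41.8]
(90, 300) [385.9  -7.9 500. ] ->side800 [ 534.3 -150.9]
(90, 300) [368.7 -49.9 600. ] ->side800 [ 498.8 -306. ]
(205, 465) [278.7 -32.  300. ] ->side800 [426.3   5.7]
(205, 465) [284.6 -56.3 400. ] ->side800 [414.2 -71. ]
(205, 465) [290.6 -80.7 500. ] ->side800 [ 397.8 -174.8]
(205, 465) [ 296.6 -105.   600. ] ->side800 [ 374.4 -323.1]
(160, 415) [320.5   8.6 300. ] ->side800 [475.9  12.6]
(160, 415) [319.6 -22.4 400. ] ->side800 [461.8 -65. ]
(160, 415) [318.8 -53.3 500. ] ->side800 [ 442.7 -169.8]
(160, 415) [317.9 -84.3 600. ] ->side800 [ 415.5 -319.5]
(70, 260) [456.1  96.7 300. ] ->side800 [613.6  50.3]
(70, 260) [433.1  51.3 400. ] ->side800 [593.4 -32. ]
(70, 260) [410.    5.9 500. ] ->side800 [ 566.2 -142.9]
(70, 260) [387.  -39.4 600. ] ->side800 [ 527.7 -300.3]
```

Call:
arm_command(increments=[{"fingers": 100, "dp": [0, -0.03, 0], "yaw": 0}, {"fingers": 100, "dp": [0, 0, 0], "yaw": 0}])

```text
clock: 0.27
ee_pos: [239.3, 595.1, 230.4]
eef_rot: [-179.8, 0.0, 158.1]
wrist_force: [0.5, 1.2, 1.2]
grip_width: 85.2
grip_force: 0.0
```

```bash
python3 -c "
from station import arm
s=arm.state();print(s['ee_pos'],s['eef_rot'],s['joint_pos'])"
```

```text
[239.28158648 595.08513002 230.42022752] [-1.79808128e+02  1.20596843e-02  1.58104495e+02] [-76.97310322  21.42926221   4.08613083  96.55137023  -1.69092583
  62.27144852  -4.27216227]
```

Call:
arm_command(increments=[{"fingers": 60, "dp": [0, 0.012, -0.036], "yaw": 0}, {"fingers": 60, "dp": [0, 0.012, -0.036], "yaw": 0}, {"fingers": 60, "dp": [0, 0.012, -0.036], "yaw": 0}, {"fingers": 60, "dp": [0, 0.012, -0.036], "yaw": 0}, {"fingers": 60, "dp": [-0.02, 0, -0.02], "yaw": 0}])

```text
clock: 0.68
ee_pos: [273.5, 638.9, 398.9]
eef_rot: [179.8, -0.1, 158.4]
wrist_force: [-0.6, 1.9, 0.6]
grip_width: 51.1
grip_force: 0.0
```

Call:
arm_command(increments=[{"fingers": 60, "dp": [-0.04, 0, 0], "yaw": 3.4}, {"fingers": 60, "dp": [-0.04, 0, 0], "yaw": 3.4}, {"fingers": 60, "dp": [-0.04, 0, 0], "yaw": 3.4}, {"fingers": 60, "dp": [-0.04, 0, 0], "yaw": 3.4}, {"fingers": 60, "dp": [-0.04, 0, 0], "yaw": 3.4}])

```text
clock: 1.1
ee_pos: [453.1, 538.8, 394.8]
eef_rot: [-180.0, 0.0, 141.0]
wrist_force: [-0.2, -0.0, 0.4]
grip_width: 51.1
grip_force: 0.0
```

```bash
python3 -c "
from station import arm
s=arm.state();print(s['ee_pos'],s['eef_rot'],s['joint_pos'])"
```

```text
[453.05390683 538.82183896 394.78802576] [-1.79952244e+02  5.71197118e-03  1.40965223e+02] [-63.62751907  22.61457916  12.479331    75.39701602  -4.8022334
  82.54457294  -0.48714073]
```

Call:
arm_command(increments=[{"fingers": 60, "dp": [-0.04, -0.004, 0], "yaw": 3.4}, {"fingers": 60, "dp": [-0.04, -0.004, 0], "yaw": 3.4}, {"fingers": 60, "dp": [-0.04, -0.004, 0], "yaw": 3.4}, {"fingers": 60, "dp": [-0.04, -0.004, 0], "yaw": 3.4}, {"fingers": 60, "dp": [-0.04, -0.004, 0], "yaw": 3.4}])

```text
clock: 1.52
ee_pos: [577.5, 381.7, 394.9]
eef_rot: [-180.0, 0.0, 124.0]
wrist_force: [0.4, 0.9, 1.0]
grip_width: 51.2
grip_force: 0.0
```

Call:
arm_command(increments=[{"fingers": 60, "dp": [-0.04, -0.004, 0], "yaw": 3.4}, {"fingers": 60, "dp": [-0.04, -0.004, 0], "yaw": 3.4}, {"fingers": 60, "dp": [-0.04, -0.004, 0], "yaw": 3.4}, {"fingers": 60, "dp": [-0.04, -0.004, 0], "yaw": 3.4}, {"fingers": 60, "dp": [-0.04, -0.004, 0], "yaw": 3.4}])

```text
clock: 1.93
ee_pos: [650.7, 195.3, 394.9]
eef_rot: [-180.0, 0.0, 107.0]
wrist_force: [0.2, 0.1, -0.6]
grip_width: 51.1
grip_force: 0.0
```

Call:
arm_command(increments=[{"fingers": 60, "dp": [-0.04, -0.004, 0], "yaw": 3.4}, {"fingers": 60, "dp": [-0.04, -0.004, 0], "yaw": 3.4}, {"fingers": 60, "dp": [-0.04, -0.004, 0], "yaw": 3.4}, {"fingers": 60, "dp": [-0.04, -0.004, 0], "yaw": 3.4}, {"fingers": 60, "dp": [-0.04, -0.004, 0], "yaw": 3.4}])

```text
clock: 2.35
ee_pos: [666.2, -4.3, 394.9]
eef_rot: [-180.0, 0.0, 90.0]
wrist_force: [-0.4, -0.7, -0.1]
grip_width: 51.3
grip_force: 0.0
```

Call:
arm_command(increments=[{"fingers": 60, "dp": [-0.023, -0.0334, 0], "yaw": 0}, {"fingers": 60, "dp": [-0.023, -0.0334, 0], "yaw": 0}, {"fingers": 60, "dp": [-0.023, -0.0334, 0], "yaw": 0}, {"fingers": 60, "dp": [-0.023, -0.0334, 0], "yaw": 0}, {"fingers": 60, "dp": [-0.023, -0.0334, 0], "yaw": 4.8}])

```text
clock: 2.77
ee_pos: [497.8, -118.7, 394.8]
eef_rot: [-180.0, -0.0, 85.4]
wrist_force: [0.5, -0.1, 0.5]
grip_width: 50.9
grip_force: 0.0
```

Call:
arm_command(increments=[{"fingers": 60, "dp": [0, 0, 0.04], "yaw": 0}, {"fingers": 60, "dp": [0, 0, 0.04], "yaw": 0}, {"fingers": 60, "dp": [0, 0, 0.04], "yaw": 0}, {"fingers": 60, "dp": [0, 0, 0.04], "yaw": 0}, {"fingers": 60, "dp": [0, 0, 0.04], "yaw": 0}])

```text
clock: 3.18
ee_pos: [499.2, -117.8, 193.9]
eef_rot: [180.0, -0.0, 85.3]
wrist_force: [1.4, 0.2, -0.1]
grip_width: 51.2
grip_force: 0.0
```

Call:
arm_command(increments=[{"fingers": 60, "dp": [0, 0, 0.04], "yaw": 0}, {"fingers": 60, "dp": [0, 0, 0.02], "yaw": 0}, {"fingers": 60, "dp": [0, 0, 0], "yaw": 0}])

```text
clock: 3.43
ee_pos: [497.0, -117.4, 131.4]
eef_rot: [-179.6, 0.1, 85.3]
wrist_force: [-1.2, 0.5, 0.0]
grip_width: 51.0
grip_force: 0.0
```

Run:
```python
from h import *
for n in("side","top"):
    im=cams.snapshot(n);np.save(f"pics/{n}1.npy",im)
a=np.load('pics/side1.npy')[110:250,180:340,::-1];b=np.load('pics/top1.npy')[95:235,160:320,::-1]
cv2.imwrite('pics/d.png',np.hstack([cv2.resize(x,(400,350),interpolation=cv2.INTER_CUBIC) for x in(a,b)]))
s=arm.state();print(s['ee_pos'],s['eef_rot'],s['joint_pos'])
```

```text
[ 499.57761916 -118.05913382  135.59978773] [-1.79934265e+02  3.35955568e-02  8.52925455e+01] [-21.96337205  18.26587723  33.59403989 119.27986089 -13.8341227
  46.25358718  15.24642416]
```

View pics/d.png

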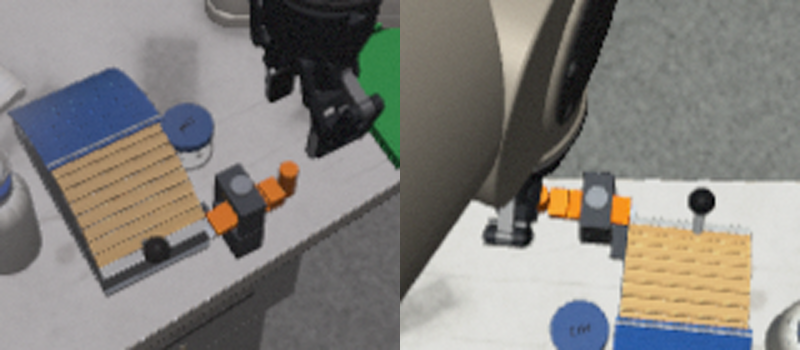

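The fingers are above and astride the post; in the side crop the post top is at (289,170) and the near fingertip at (320,150). Going down to grip.

Call:
arm_command(increments=[{"fingers": 60, "dp": [0, 0, 0.03], "yaw": 0}, {"fingers": 60, "dp": [0, 0, 0.03], "yaw": 0}, {"fingers": 60, "dp": [0, 0, 0.015], "yaw": 0}, {"fingers": 60, "dp": [0, 0, 0.013], "yaw": 0}, {"fingers": 60, "dp": [0, 0, 0], "yaw": 0}])

```text
clock: 3.95
ee_pos: [500.0, -117.5, 47.3]
eef_rot: [-180.0, -0.0, 85.3]
wrist_force: [-0.7, 0.2, -0.6]
grip_width: 51.2
grip_force: 0.0
```

Call:
arm_command(increments=[{"fingers": 10, "dp": [0, 0, 0], "yaw": 0}, {"fingers": 10, "dp": [0, 0, 0], "yaw": 0}, {"fingers": 10, "dp": [0, 0, 0], "yaw": 0}, {"fingers": 10, "dp": [0, 0, 0], "yaw": 0}, {"fingers": 10, "dp": [0, 0, 0], "yaw": 0}], newtons=30)

```text
clock: 4.37
ee_pos: [500.7, -117.3, 48.3]
eef_rot: [179.9, -0.0, 85.4]
wrist_force: [2.6, 4.7, 4.5]
grip_width: 15.0
grip_force: 29.8
```

Call:
arm_command(increments=[{"fingers": 5, "dp": [0, 0, 0], "yaw": 0}, {"fingers": 5, "dp": [0.0002, -0.0022, 0], "yaw": -2.5}, {"fingers": 5, "dp": [0.0002, -0.0022, 0], "yaw": -2.5}, {"fingers": 5, "dp": [0.0002, -0.0022, 0], "yaw": -2.5}, {"fingers": 5, "dp": [0.0002, -0.0022, 0], "yaw": -2.5}], newtons=60)

```text
clock: 4.78
ee_pos: [492.0, -116.4, 48.1]
eef_rot: [179.9, -0.0, 95.5]
wrist_force: [1.1, 4.9, 9.1]
grip_width: 13.6
grip_force: 58.4
```

Call:
arm_command(increments=[{"fingers": 5, "dp": [0, 0, 0], "yaw": 0}, {"fingers": 5, "dp": [0, 0, 0], "yaw": 0}])

```text
clock: 4.95
ee_pos: [491.8, -116.3, 48.1]
eef_rot: [179.9, -0.0, 95.4]
wrist_force: [1.0, 5.6, 9.6]
grip_width: 13.7
grip_force: 58.4
```

Call:
arm_command(increments=[{"fingers": 5, "dp": [0.0003, 0.0022, 0], "yaw": 2.5}, {"fingers": 5, "dp": [0.0003, 0.0022, 0], "yaw": 2.5}, {"fingers": 5, "dp": [0.0003, 0.0022, 0], "yaw": 2.5}, {"fingers": 5, "dp": [0.0003, 0.0022, 0], "yaw": 2.5}, {"fingers": 5, "dp": [0.0003, 0.0022, 0], "yaw": 2.5}])

```text
clock: 5.37
ee_pos: [502.3, -115.6, 47.9]
eef_rot: [180.0, 0.0, 82.7]
wrist_force: [0.2, -0.5, 8.4]
grip_width: 14.2
grip_force: 58.4
```

Call:
arm_command(increments=[{"fingers": 5, "dp": [0.0002, 0.0022, 0], "yaw": 2.5}, {"fingers": 5, "dp": [0.0002, 0.0022, 0], "yaw": 2.5}, {"fingers": 5, "dp": [0.0002, 0.0022, 0], "yaw": 2.5}, {"fingers": 5, "dp": [0, 0, 0], "yaw": 0}, {"fingers": 5, "dp": [0, 0, 0], "yaw": 0}])

```text
clock: 5.78
ee_pos: [509.0, -116.0, 47.9]
eef_rot: [179.9, 0.0, 75.3]
wrist_force: [-0.7, 0.8, 7.7]
grip_width: 14.1
grip_force: 58.5
```

Run:
```python
from h import *
im=cams.snapshot("side")
cv2.imwrite('pics/e.png',cv2.resize(im[120:250,170:330,::-1],(640,520),interpolation=cv2.INTER_CUBIC))
```

```text
(no output)
```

View pics/e.png

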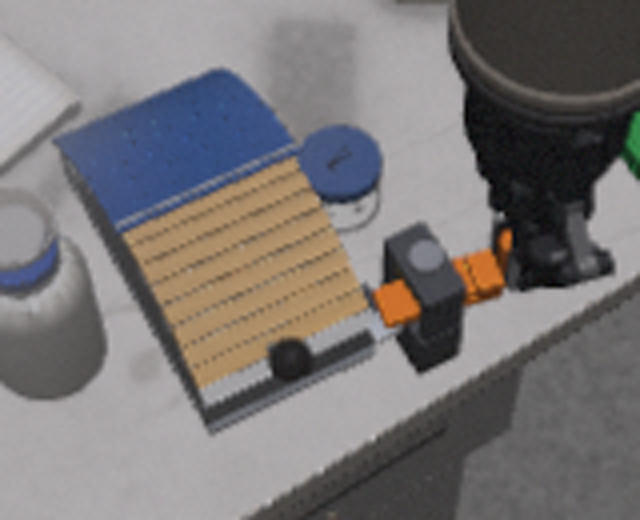

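The side view shows the wedge still in the lock, with its nose at (398,302) and its tail swung toward +x at (485,275). The fingers hold the post and the store has not moved. Continuing the swings.

Call:
arm_command(increments=[{"fingers": 5, "dp": [0.0003, -0.0036, 0], "yaw": -4}, {"fingers": 5, "dp": [0.0003, -0.0036, 0], "yaw": -4}, {"fingers": 5, "dp": [0.0003, -0.0036, 0], "yaw": -4}, {"fingers": 5, "dp": [0.0003, -0.0036, 0], "yaw": -4}, {"fingers": 5, "dp": [0.0003, -0.0036, 0], "yaw": -4}])

```text
clock: 6.25
ee_pos: [491.5, -112.5, 48.0]
eef_rot: [179.9, 0.0, 95.5]
wrist_force: [0.9, -0.6, 6.6]
grip_width: 14.3
grip_force: 58.4
```

Call:
arm_command(increments=[{"fingers": 5, "dp": [0.0003, 0.0038, 0], "yaw": 4}, {"fingers": 5, "dp": [0.0003, 0.0038, 0], "yaw": 4}, {"fingers": 5, "dp": [0.0003, 0.0038, 0], "yaw": 4}, {"fingers": 5, "dp": [0.0003, 0.0038, 0], "yaw": 4}, {"fingers": 5, "dp": [0.0003, 0.0038, 0], "yaw": 4}])

```text
clock: 6.67
ee_pos: [510.2, -112.1, 47.9]
eef_rot: [180.0, 0.0, 75.1]
wrist_force: [-1.2, -0.6, 6.4]
grip_width: 14.3
grip_force: 58.6
```

Call:
arm_command(increments=[{"fingers": 5, "dp": [0.0003, -0.0038, 0], "yaw": -4}, {"fingers": 5, "dp": [0.0003, -0.0038, 0], "yaw": -4}, {"fingers": 5, "dp": [0.0003, -0.0038, 0], "yaw": -4}, {"fingers": 5, "dp": [0.0003, -0.0038, 0], "yaw": -4}, {"fingers": 5, "dp": [0.0003, -0.0038, 0], "yaw": -4}])

```text
clock: 7.08
ee_pos: [491.6, -108.3, 47.9]
eef_rot: [179.9, 0.0, 95.5]
wrist_force: [-1.5, -0.3, 6.5]
grip_width: 13.9
grip_force: 58.7
```

Call:
arm_command(increments=[{"fingers": 5, "dp": [0.0003, 0.004, 0], "yaw": 4}, {"fingers": 5, "dp": [0.0003, 0.004, 0], "yaw": 4}, {"fingers": 5, "dp": [0.0003, 0.004, 0], "yaw": 4}, {"fingers": 5, "dp": [0.0003, 0.004, 0], "yaw": 4}, {"fingers": 5, "dp": [0.0003, 0.004, 0], "yaw": 4}])

```text
clock: 7.5
ee_pos: [511.7, -108.0, 47.9]
eef_rot: [179.9, 0.0, 75.1]
wrist_force: [0.3, -2.4, 6.2]
grip_width: 13.8
grip_force: 58.6
```

Run:
```python
from h import *
np.set_printoptions(precision=1,suppress=True)
im=cams.snapshot("side");np.save("pics/side2.npy",im)
for s,c,m in blobs(im,(8,180,120),(20,255,255),15):
    if 250<c[0]<330 and 150<c[1]<230: print(s,c,plane("side",c,50))
S=np.load("pics/side0.npy")
for I in(S,im):
  for b in((105,120,60),(125,255,255)),((0,0,0),(180,255,40)):
    for s,c,m in blobs(I,*b,60):
        if 190<c[0]<250 and 130<c[1]<220: print("ref",s[4],c)
```

```text
[284 182  16  13 130] [291.8 187.9] [ 505.4 -130.3   50. ]
[268 191   7  10  44] [270.7 195.5] [ 495.8 -176.8   50. ]
ref 936 [216.7 155.3]
ref 69 [242.4 210.2]
ref 936 [216.7 155.3]
```

The store has not moved at all, and the wedge is about 9 mm out. More swings.

Call:
arm_command(increments=[{"fingers": 5, "dp": [0.0004, -0.0041, 0], "yaw": -4}, {"fingers": 5, "dp": [0.0004, -0.0041, 0], "yaw": -4}, {"fingers": 5, "dp": [0.0004, -0.0041, 0], "yaw": -4}, {"fingers": 5, "dp": [0.0004, -0.0041, 0], "yaw": -4}, {"fingers": 5, "dp": [0.0004, -0.0041, 0], "yaw": -4}])

```text
clock: 7.97
ee_pos: [491.4, -103.6, 47.9]
eef_rot: [179.9, 0.0, 95.5]
wrist_force: [-0.9, -2.6, 5.9]
grip_width: 14.3
grip_force: 58.7
```

Call:
arm_command(increments=[{"fingers": 5, "dp": [0.0004, 0.0042, 0], "yaw": 4}, {"fingers": 5, "dp": [0.0004, 0.0042, 0], "yaw": 4}, {"fingers": 5, "dp": [0.0004, 0.0042, 0], "yaw": 4}, {"fingers": 5, "dp": [0.0004, 0.0042, 0], "yaw": 4}, {"fingers": 5, "dp": [0.0004, 0.0042, 0], "yaw": 4}])

```text
clock: 8.38
ee_pos: [512.7, -102.6, 47.9]
eef_rot: [179.9, 0.0, 75.1]
wrist_force: [0.6, -3.1, 5.7]
grip_width: 14.0
grip_force: 58.6
```

Call:
arm_command(increments=[{"fingers": 5, "dp": [0.0004, -0.0044, 0], "yaw": -4}, {"fingers": 5, "dp": [0.0004, -0.0044, 0], "yaw": -4}, {"fingers": 5, "dp": [0.0004, -0.0044, 0], "yaw": -4}, {"fingers": 5, "dp": [0.0004, -0.0044, 0], "yaw": -4}, {"fingers": 5, "dp": [0.0004, -0.0044, 0], "yaw": -4}])

```text
clock: 8.8
ee_pos: [490.8, -98.0, 47.8]
eef_rot: [180.0, 0.0, 95.5]
wrist_force: [-0.1, -2.2, 5.7]
grip_width: 14.4
grip_force: 58.6
```

Call:
arm_command(increments=[{"fingers": 5, "dp": [0.0004, 0.0046, 0], "yaw": 4}, {"fingers": 5, "dp": [0.0004, 0.0046, 0], "yaw": 4}, {"fingers": 5, "dp": [0.0004, 0.0046, 0], "yaw": 4}, {"fingers": 5, "dp": [0.0004, 0.0046, 0], "yaw": 4}, {"fingers": 5, "dp": [0.0004, 0.0046, 0], "yaw": 4}])

```text
clock: 9.22
ee_pos: [514.0, -97.2, 47.8]
eef_rot: [180.0, 0.0, 75.1]
wrist_force: [0.2, -1.6, 5.1]
grip_width: 14.2
grip_force: 58.5
```

Call:
arm_command(increments=[{"fingers": 5, "dp": [0.0004, -0.0046, 0], "yaw": -4}, {"fingers": 5, "dp": [0.0004, -0.0046, 0], "yaw": -4}, {"fingers": 5, "dp": [0.0004, -0.0036, 0], "yaw": -3}, {"fingers": 5, "dp": [0.0, 0, 0], "yaw": 0}])

```text
clock: 9.55
ee_pos: [501.1, -93.3, 47.8]
eef_rot: [180.0, 0.0, 86.5]
wrist_force: [-0.6, -1.4, 4.7]
grip_width: 14.2
grip_force: 58.6
```

Call:
arm_command(increments=[{"fingers": 5, "dp": [0.002, 0, 0], "yaw": 1}, {"fingers": 5, "dp": [0.003, 0, 0], "yaw": 0}, {"fingers": 5, "dp": [0.003, 0, 0], "yaw": 0}])

```text
clock: 9.8
ee_pos: [502.0, -85.0, 47.5]
eef_rot: [180.0, 0.0, 85.3]
wrist_force: [0.7, -1.3, 0.6]
grip_width: 14.2
grip_force: 58.4
```

Call:
arm_command(increments=[{"fingers": 5, "dp": [0.006, 0, 0], "yaw": 0}, {"fingers": 5, "dp": [0.006, 0, 0], "yaw": 0}, {"fingers": 5, "dp": [0.006, 0, 0], "yaw": 0}, {"fingers": 5, "dp": [0.008, 0, 0], "yaw": 0}, {"fingers": 5, "dp": [0.008, 0, 0], "yaw": 0}])

```text
clock: 10.22
ee_pos: [504.5, -49.9, 47.2]
eef_rot: [-180.0, -0.0, 85.3]
wrist_force: [0.1, -0.1, -0.8]
grip_width: 13.9
grip_force: 58.4
```

Run:
```python
from h import *
im=cams.snapshot("side")
cv2.imwrite('pics/f.png',cv2.resize(im[90:240,190:400,::-1],(770,550),interpolation=cv2.INTER_CUBIC))
```

```text
(no output)
```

View pics/f.png

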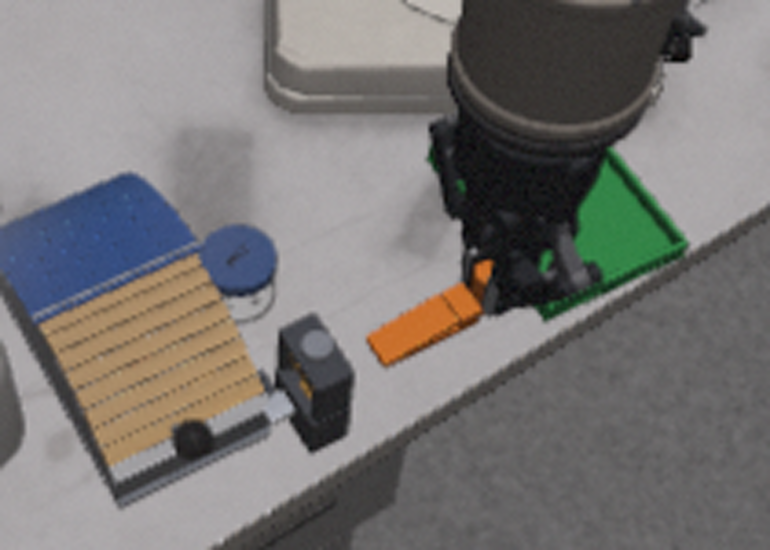

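The side view shows the wedge clear of the lock, with its nose at (380,345), and level in the fingers at (500,275). Lifting it, then turning it so it lies along the tray's x.

Call:
arm_command(increments=[{"fingers": 5, "dp": [0, 0, -0.03], "yaw": 0}, {"fingers": 5, "dp": [0, 0, -0.03], "yaw": 5.3}, {"fingers": 5, "dp": [0, 0, 0], "yaw": 6.8}, {"fingers": 5, "dp": [0, 0, 0], "yaw": 6.8}, {"fingers": 5, "dp": [0, 0, 0], "yaw": 6.8}])

```text
clock: 10.68
ee_pos: [504.9, -50.5, 107.9]
eef_rot: [180.0, -0.1, 59.3]
wrist_force: [0.5, 1.2, -1.1]
grip_width: 13.8
grip_force: 58.6
```

Call:
arm_command(increments=[{"fingers": 5, "dp": [0, 0, 0], "yaw": 6.8}, {"fingers": 5, "dp": [0, 0, 0], "yaw": 6.8}, {"fingers": 5, "dp": [0, 0, 0], "yaw": 6.8}, {"fingers": 5, "dp": [0, 0, 0], "yaw": 6.8}, {"fingers": 5, "dp": [0, 0, 0], "yaw": 6.8}])

```text
clock: 11.1
ee_pos: [504.6, -50.6, 107.3]
eef_rot: [-180.0, -0.0, 25.3]
wrist_force: [0.5, -0.4, -0.6]
grip_width: 14.2
grip_force: 58.6
```

Call:
arm_command(increments=[{"fingers": 5, "dp": [0, 0, 0], "yaw": 6.8}, {"fingers": 5, "dp": [0, 0, 0], "yaw": 6.8}, {"fingers": 5, "dp": [0, 0, 0], "yaw": 6.8}, {"fingers": 5, "dp": [0, 0, 0], "yaw": 6.2}, {"fingers": 5, "dp": [0, 0, 0], "yaw": 0}])

```text
clock: 11.52
ee_pos: [504.6, -50.6, 107.1]
eef_rot: [180.0, 0.0, -1.3]
wrist_force: [0.4, 0.8, -1.2]
grip_width: 14.1
grip_force: 58.6
```

Run:
```python
from h import *
np.set_printoptions(precision=1,suppress=True)
im=cams.snapshot("top");np.save("pics/top3.npy",im)
cv2.imwrite('pics/g.png',cv2.resize(im[:,:,::-1],(680,510)))
s=arm.state();print(s['ee_pos'],s['eef_rot'],s['joint_pos'],s['tau'])
```

```text
[504.5 -50.7 107.1] [180.    0.   -0.9] [-45.1  27.7  55.4 122.  -32.   46.2 -60.5] [ -0.7 -60.   19.3 -31.8  -0.6   0.2  -2.2]
```

View pics/g.png

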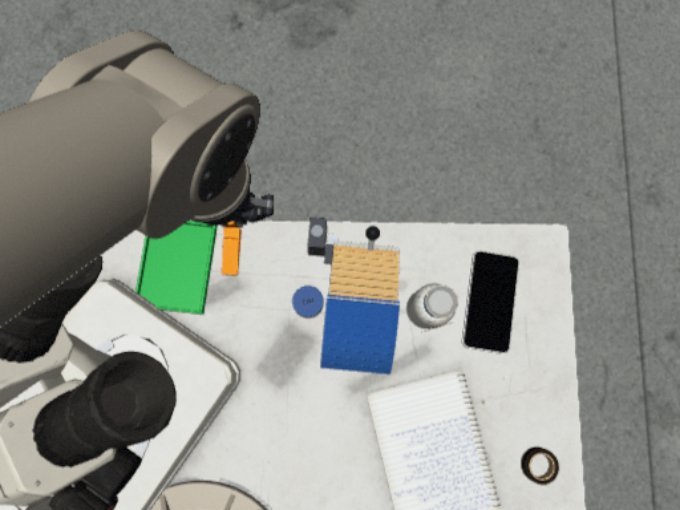

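The top view shows the wedge at (231,250), pointing to -x, clear of the tray. The forearm passes on the far side of the microscope, so I can move over the tray and set the wedge down.

Call:
arm_command(increments=[{"fingers": 5, "dp": [0.0, -0.02, 0], "yaw": 2}, {"fingers": 5, "dp": [0.0, -0.02, 0], "yaw": 2}, {"fingers": 5, "dp": [0.002, -0.02, 0], "yaw": 0}, {"fingers": 5, "dp": [0.003, -0.022, 0], "yaw": 0}, {"fingers": 5, "dp": [0, 0, 0], "yaw": 0}])

```text
clock: 11.98
ee_pos: [515.5, 34.6, 107.1]
eef_rot: [-179.9, 0.0, -4.4]
wrist_force: [0.6, 1.0, 0.3]
grip_width: 14.2
grip_force: 58.6
```

Call:
arm_command(increments=[{"fingers": 5, "dp": [0, 0, 0.03], "yaw": 0}, {"fingers": 5, "dp": [0, 0, 0.03], "yaw": 0}, {"fingers": 5, "dp": [0, 0, 0.012], "yaw": 0}, {"fingers": 5, "dp": [0, 0, 0.01], "yaw": 0}, {"fingers": 5, "dp": [0, 0, 0.005], "yaw": 0}])

```text
clock: 12.4
ee_pos: [514.3, 30.0, 19.4]
eef_rot: [180.0, 0.1, -4.9]
wrist_force: [-0.3, 0.1, 0.1]
grip_width: 13.8
grip_force: 58.6
```

Run:
```python
from h import *
im=cams.snapshot("side")
cv2.imwrite('pics/i.png',cv2.resize(im[70:200,260:420,::-1],(640,520),interpolation=cv2.INTER_CUBIC))
s=arm.state();print(s['ee_pos'],s['eef_rot'],s['wrist_force'],proj("side",(458,45,16)),[proj("side",p) for p in((528,90,16),(516,-13,16))])
```

```text
[514.33458338  30.04417019  19.39938224] [ 1.79982510e+02  4.95523752e-02 -4.88473562e+00] [-0.93771266  0.17053479 -1.20299992] [339.72126513 143.88920756] [array([374.91625174, 155.85609537]), array([336.23806717, 173.54417185])]
```

View pics/i.png

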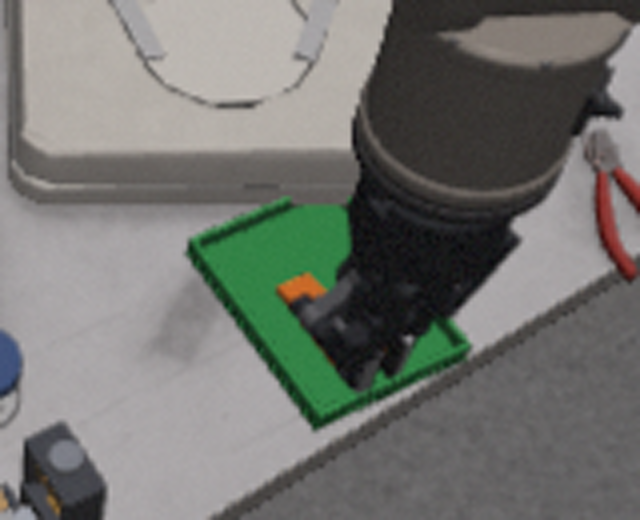

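The wedge is inside the tray outline, with its nose at (303,288). The fingers are a bit near the +x wall, so I'll back off 7 mm while lowering the last few mm, then release.

Call:
arm_command(increments=[{"fingers": 5, "dp": [-0.007, 0, 0], "yaw": 0}, {"fingers": 5, "dp": [0, 0, 0.003], "yaw": 0}, {"fingers": 5, "dp": [0, 0, 0.003], "yaw": 0}, {"fingers": 5, "dp": [0, 0, 0], "yaw": 0}])

```text
clock: 12.78
ee_pos: [507.8, 31.3, 14.4]
eef_rot: [-180.0, -0.0, -4.9]
wrist_force: [-0.7, -0.2, -0.9]
grip_width: 14.1
grip_force: 58.6
```

Call:
arm_command(increments=[{"fingers": 5, "dp": [0, 0, 0.0015], "yaw": 0}, {"fingers": 5, "dp": [0, 0, 0], "yaw": 0}])

```text
clock: 12.95
ee_pos: [507.8, 31.0, 12.9]
eef_rot: [-180.0, -0.0, -5.0]
wrist_force: [0.2, 0.7, -1.2]
grip_width: 14.1
grip_force: 58.6
```

Call:
arm_command(increments=[{"fingers": 30, "dp": [0, 0, 0], "yaw": 0}, {"fingers": 30, "dp": [0, 0, 0], "yaw": 0}, {"fingers": 30, "dp": [0, 0, 0], "yaw": 0}])

```text
clock: 13.2
ee_pos: [507.8, 30.9, 12.9]
eef_rot: [180.0, -0.0, -5.0]
wrist_force: [-0.0, 0.2, 0.1]
grip_width: 25.7
grip_force: 0.0
```

Call:
arm_command(increments=[{"fingers": 30, "dp": [0, 0, -0.01], "yaw": 0}, {"fingers": 30, "dp": [0, 0, -0.03], "yaw": 0}, {"fingers": 30, "dp": [0, 0, -0.04], "yaw": 0}, {"fingers": 30, "dp": [0, 0, -0.04], "yaw": 0}, {"fingers": 30, "dp": [0, 0, -0.04], "yaw": 0}])

```text
clock: 13.62
ee_pos: [507.0, 30.0, 174.9]
eef_rot: [179.9, 0.1, -5.1]
wrist_force: [1.2, 1.0, 0.7]
grip_width: 25.6
grip_force: 0.0
```

Call:
arm_command(increments=[{"fingers": 50, "dp": [0.0024, 0.04, 0], "yaw": 0}, {"fingers": 50, "dp": [0.0024, 0.04, 0], "yaw": 0}, {"fingers": 50, "dp": [0.0024, 0.04, 0], "yaw": 0}, {"fingers": 50, "dp": [0.0024, 0.04, 0], "yaw": 0}, {"fingers": 50, "dp": [0.0024, 0.04, 0], "yaw": 0}])

```text
clock: 14.03
ee_pos: [501.8, -170.9, 173.7]
eef_rot: [-180.0, -0.0, -4.9]
wrist_force: [2.8, -0.0, 0.2]
grip_width: 42.6
grip_force: 0.0
```

Call:
arm_command(increments=[{"fingers": 50, "dp": [0.0024, 0.04, 0], "yaw": 0}, {"fingers": 50, "dp": [0.0024, 0.04, 0], "yaw": 0}, {"fingers": 50, "dp": [0, 0, 0.04], "yaw": 0}, {"fingers": 50, "dp": [0, 0, 0.02], "yaw": 0}, {"fingers": 50, "dp": [0, 0, 0], "yaw": 0}])

```text
clock: 14.45
ee_pos: [497.9, -249.5, 110.3]
eef_rot: [-180.0, 0.3, -5.1]
wrist_force: [-0.8, 0.5, -0.6]
grip_width: 42.4
grip_force: 0.0
```

Run:
```python
from h import *
np.set_printoptions(precision=1,suppress=True)
im=cams.snapshot("side");np.save("pics/side4.npy",im)
cv2.imwrite('pics/j.png',cv2.resize(im[70:250,180:420,::-1],(800,600),interpolation=cv2.INTER_CUBIC))
s=arm.state();print(s['ee_pos'],s['eef_rot'],s['joint_pos'])
```

```text
[ 498.8 -249.7  112.2] [-180.     0.2   -5.1] [-20.2  31.6  53.2 115.3 -33.2  49.8 -43.5]
```

View pics/j.png

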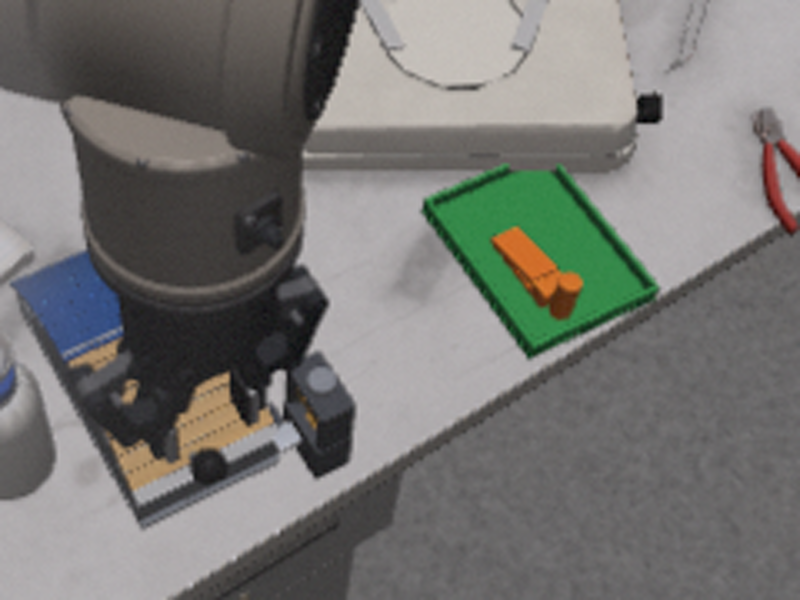

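The wedge lies flat in the tray at (535,270) and nothing is touching it. The open fingers straddle the knob at (210,465). Going down to pinch it.

Call:
arm_command(increments=[{"fingers": 50, "dp": [0.003, 0, 0.025], "yaw": 0}, {"fingers": 50, "dp": [0, 0, 0.02], "yaw": 0}, {"fingers": 50, "dp": [0, 0, 0.013], "yaw": 0}, {"fingers": 50, "dp": [0, 0, 0], "yaw": 0}])

```text
clock: 14.83
ee_pos: [502.8, -249.0, 54.3]
eef_rot: [-180.0, 0.1, -4.9]
wrist_force: [-0.7, 1.3, 0.4]
grip_width: 42.7
grip_force: 0.0
```

Call:
arm_command(increments=[{"fingers": 15, "dp": [0, 0, 0], "yaw": 0}, {"fingers": 15, "dp": [0, 0, 0], "yaw": 0}, {"fingers": 15, "dp": [0, 0, 0], "yaw": 0}, {"fingers": 15, "dp": [0, 0, 0], "yaw": 0}], newtons=20)

```text
clock: 15.17
ee_pos: [503.8, -249.5, 56.3]
eef_rot: [-180.0, -0.1, -5.0]
wrist_force: [-2.0, 3.6, 5.4]
grip_width: 20.5
grip_force: 19.4
```

Call:
arm_command(increments=[{"fingers": 10, "dp": [-0.005, 0, -0.0042], "yaw": 0}, {"fingers": 10, "dp": [-0.0051, 0, -0.0041], "yaw": 0}, {"fingers": 10, "dp": [-0.0053, 0, -0.0038], "yaw": 0}, {"fingers": 10, "dp": [-0.0055, 0, -0.0036], "yaw": 0}], newtons=25)

```text
clock: 15.5
ee_pos: [482.8, -247.6, 71.9]
eef_rot: [-180.0, -0.1, -4.9]
wrist_force: [2.7, 3.0, -0.9]
grip_width: 20.2
grip_force: 24.6
```

Call:
arm_command(increments=[{"fingers": 10, "dp": [-0.0056, 0, -0.0033], "yaw": 0}, {"fingers": 10, "dp": [-0.0058, 0, -0.0031], "yaw": 0}, {"fingers": 10, "dp": [-0.0059, 0, -0.0028], "yaw": 0}, {"fingers": 10, "dp": [-0.006, 0, -0.0026], "yaw": 0}])

```text
clock: 15.83
ee_pos: [459.2, -245.5, 83.4]
eef_rot: [-180.0, -0.1, -5.0]
wrist_force: [3.0, 3.7, -0.7]
grip_width: 20.0
grip_force: 24.6
```

Call:
arm_command(increments=[{"fingers": 10, "dp": [-0.0061, 0, -0.0023], "yaw": 0}, {"fingers": 10, "dp": [-0.0062, 0, -0.0021], "yaw": 0}, {"fingers": 10, "dp": [-0.0063, 0, -0.0018], "yaw": 0}, {"fingers": 10, "dp": [-0.0064, 0, -0.0015], "yaw": 0}])

```text
clock: 16.17
ee_pos: [434.3, -243.3, 91.0]
eef_rot: [-180.0, -0.1, -5.0]
wrist_force: [3.8, 5.9, 1.5]
grip_width: 19.8
grip_force: 24.7
```

Call:
arm_command(increments=[{"fingers": 10, "dp": [-0.0064, 0, -0.0012], "yaw": 0}, {"fingers": 10, "dp": [-0.0065, 0, -0.001], "yaw": 0}, {"fingers": 10, "dp": [0, 0, 0], "yaw": 0}])

```text
clock: 16.42
ee_pos: [420.6, -242.1, 93.2]
eef_rot: [-179.9, -0.1, -5.0]
wrist_force: [-0.2, 4.0, 5.2]
grip_width: 20.3
grip_force: 25.0
```

Call:
arm_command(increments=[{"fingers": 50, "dp": [0, 0, 0], "yaw": 0}, {"fingers": 50, "dp": [0, 0, 0], "yaw": 0}, {"fingers": 50, "dp": [0, 0, 0], "yaw": 0}, {"fingers": 50, "dp": [0, 0, 0], "yaw": 0}])

```text
clock: 16.75
ee_pos: [421.3, -242.8, 92.4]
eef_rot: [180.0, -0.0, -5.0]
wrist_force: [-0.4, 0.8, 0.6]
grip_width: 42.9
grip_force: 0.0
```

Call:
arm_command(increments=[{"fingers": 50, "dp": [0, 0, -0.02], "yaw": 0}, {"fingers": 50, "dp": [0, 0, -0.04], "yaw": 0}, {"fingers": 50, "dp": [0, 0, -0.04], "yaw": 0}, {"fingers": 50, "dp": [0.02, -0.03, -0.02], "yaw": 0}, {"fingers": 50, "dp": [0.02, -0.03, 0], "yaw": 0}])

```text
clock: 17.17
ee_pos: [467.8, -187.7, 216.3]
eef_rot: [-180.0, -0.3, -5.2]
wrist_force: [1.3, 0.2, 0.3]
grip_width: 42.9
grip_force: 0.0
```

Call:
arm_command(increments=[{"fingers": 50, "dp": [0.02, -0.03, 0], "yaw": 0}, {"fingers": 50, "dp": [0.02, -0.03, 0], "yaw": 0}, {"fingers": 50, "dp": [0.02, -0.03, 0], "yaw": 0}, {"fingers": 50, "dp": [0, 0, 0], "yaw": 0}])

```text
clock: 17.5
ee_pos: [537.8, -95.8, 211.7]
eef_rot: [180.0, -0.0, -4.5]
wrist_force: [1.4, 0.3, 0.3]
grip_width: 43.0
grip_force: 0.0
```

Run:
```python
from h import *
np.set_printoptions(precision=1,suppress=True)
a=cams.snapshot("side")[60:250,170:420,::-1];b=cams.snapshot("top")[130:320,150:400,::-1]
cv2.imwrite('pics/k.png',np.hstack([cv2.resize(x,(400,304),interpolation=cv2.INTER_CUBIC) for x in(a,b)]))
for v in("side","top"):
  for t in(0.0,10.0,6.0):
    th=np.radians(t);ph=np.radians(-4.8);x=150*np.sin(th);X=(398.9+x*np.cos(ph),-240.8+x*np.sin(ph),-45+150*np.cos(th))
    p=proj(v,X);print(v,t,p,((p-(170,60)) if v=="side" else (p-(150,130)))*1.6)
```

```text
side 0.0 [217.2 162.1] [ 75.5 163.4]
side 10.0 [223.2 172.5] [ 85.2 180. ]
side 6.0 [220.8 168.2] [ 81.3 173.1]
top 0.0 [276.8 223.9] [202.8 150.3]
top 10.0 [277.8 210. ] [204.5 128.1]
top 6.0 [277.4 215.5] [203.9 136.8]
```

View pics/k.png

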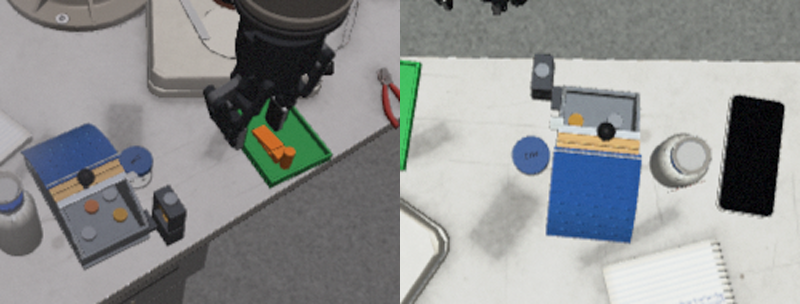

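The shutter has rolled up under the hood. The knob is at (86,177) in the side crop and (606,131) in the top crop, and the wedge lies in the tray. I'll measure the angle exactly before handing in.

Run:
```python
from h import *
from scipy.optimize import least_squares
k0={"side":(242.4,210.2),"top":(280.4,175.2)};k1={}
for v,r in(("side",(215,245,155,185)),("top",(265,295,200,225))):
    for s,c,m in blobs(cams.snapshot(v),(0,0,0),(180,255,40),30):
        if r[0]<c[0]<r[1] and r[2]<c[1]<r[3]: k1[v]=c;print(v,s,c)
ph=np.radians(-4.8)
def K(o,t):x=150*np.sin(t);return (o[0]+x*np.cos(ph),o[1]+x*np.sin(ph),-45+150*np.cos(t))
for v in k1: # per view: axis from the closed picture, then the angle now
    t0=np.radians(42)
    o=least_squares(lambda o:proj(v,K(o,t0))-k0[v],(399,-241)).x
    f=least_squares(lambda t:proj(v,K(o,t[0]))-k1[v],[0.15]);print(v,o,np.degrees(f.x),"joint",t0-f.x,"res",f.fun)
```

```text
top [274 207  10  11  78] [278.3974359  211.67948718]
top [ 398.43146822 -242.54655273] [8.96552815] joint [0.5765603] res [0.27117172 0.01929297]
```

The top view puts the joint at about 0.577, which is too close to the 0.56 limit. I'll pinch the knob again and roll it on to the stop.

Call:
arm_command(increments=[{"fingers": 50, "dp": [-0.02, 0.03, 0], "yaw": 0}, {"fingers": 50, "dp": [-0.02, 0.03, 0], "yaw": 0}, {"fingers": 50, "dp": [-0.02, 0.03, 0], "yaw": 0}, {"fingers": 50, "dp": [-0.02, 0.03, 0], "yaw": 0}, {"fingers": 50, "dp": [-0.02, 0.03, 0.0], "yaw": 0}])

```text
clock: 18.12
ee_pos: [419.0, -244.5, 212.2]
eef_rot: [-180.0, -0.0, -5.1]
wrist_force: [0.6, -1.5, 0.9]
grip_width: 42.9
grip_force: 0.0
```

Call:
arm_command(increments=[{"fingers": 50, "dp": [0, 0, 0.04], "yaw": 0}, {"fingers": 50, "dp": [0, 0, 0.04], "yaw": 0}, {"fingers": 50, "dp": [0, 0, 0.025], "yaw": 0}, {"fingers": 50, "dp": [0, 0, 0.014], "yaw": 0}, {"fingers": 50, "dp": [0, 0, 0], "yaw": 0}])

```text
clock: 18.53
ee_pos: [418.7, -243.1, 91.1]
eef_rot: [-180.0, 0.2, -5.1]
wrist_force: [-1.1, -0.6, -0.0]
grip_width: 42.9
grip_force: 0.0
```

Call:
arm_command(increments=[{"fingers": 10, "dp": [0, 0, 0], "yaw": 0}, {"fingers": 10, "dp": [0, 0, 0], "yaw": 0}, {"fingers": 10, "dp": [0, 0, 0], "yaw": 0}, {"fingers": 10, "dp": [0, 0, 0], "yaw": 0}], newtons=25)

```text
clock: 18.87
ee_pos: [421.6, -242.2, 94.3]
eef_rot: [-179.9, -0.1, -5.0]
wrist_force: [-1.1, 4.5, 1.3]
grip_width: 19.4
grip_force: 24.7
```

Call:
arm_command(increments=[{"fingers": 10, "dp": [-0.003, 0, -0.0004], "yaw": 0}, {"fingers": 10, "dp": [-0.003, 0, -0.0003], "yaw": 0}, {"fingers": 10, "dp": [-0.0025, 0, -0.0002], "yaw": 0}, {"fingers": 10, "dp": [0, 0, 0], "yaw": 0}])

```text
clock: 19.2
ee_pos: [413.6, -241.6, 95.2]
eef_rot: [-180.0, -0.1, -5.0]
wrist_force: [0.2, 6.1, 10.1]
grip_width: 19.9
grip_force: 25.3
```

Call:
arm_command(increments=[{"fingers": 50, "dp": [0, 0, 0], "yaw": 0}, {"fingers": 50, "dp": [0, 0, 0], "yaw": 0}, {"fingers": 50, "dp": [0, 0, 0], "yaw": 0}, {"fingers": 50, "dp": [0, 0, 0], "yaw": 0}])

```text
clock: 19.53
ee_pos: [412.9, -242.1, 94.4]
eef_rot: [180.0, -0.0, -5.0]
wrist_force: [-0.9, -0.1, 0.4]
grip_width: 42.8
grip_force: 0.0
```

Call:
arm_command(increments=[{"fingers": 50, "dp": [0, 0, -0.02], "yaw": 0}, {"fingers": 50, "dp": [0, 0, -0.04], "yaw": 0}, {"fingers": 50, "dp": [0, 0, -0.04], "yaw": 0}, {"fingers": 50, "dp": [0.02, -0.03, -0.02], "yaw": 0}, {"fingers": 50, "dp": [0.02, -0.03, 0], "yaw": 0}])

```text
clock: 19.95
ee_pos: [459.4, -186.9, 218.2]
eef_rot: [-179.9, -0.3, -5.2]
wrist_force: [1.6, 0.4, -0.0]
grip_width: 42.4
grip_force: 0.0
```

Call:
arm_command(increments=[{"fingers": 50, "dp": [0.02, -0.03, 0], "yaw": 0}, {"fingers": 50, "dp": [0.02, -0.03, 0], "yaw": 0}, {"fingers": 50, "dp": [0.02, -0.03, 0], "yaw": 0}, {"fingers": 50, "dp": [0, 0, 0], "yaw": 0}, {"fingers": 50, "dp": [0, 0, 0], "yaw": 0}])

```text
clock: 20.37
ee_pos: [526.3, -99.8, 213.8]
eef_rot: [179.9, 0.0, -4.8]
wrist_force: [-0.0, -1.6, 0.0]
grip_width: 42.9
grip_force: 0.0
```

Run:
```python
from h import *
from scipy.optimize import least_squares
im=cams.snapshot("top")
def K(t):x=150*np.sin(t);return (398.43+x*.9965,-242.55-x*.0837,-45+150*np.cos(t))
for s,c,m in blobs(im,(0,0,0),(180,255,40),30):
    if 265<c[0]<295 and 200<c[1]<225:
        f=least_squares(lambda t:proj("top",K(t[0]))-c,[.15]);print(s,c,"joint",.733-f.x,f.fun)
for s,c,m in blobs(im,(105,120,60),(125,255,255),300): print("blue",s,c)
```

```text
[274 211  10  10  75] [278.4  215.52] joint [0.62512914] [-0.00782131 -0.00058395]
blue [221 216  22  22 374] [231.55347594 226.5026738 ]
blue [ 242  225   59   56 2788] [270.48170732 252.55882353]
```

The joint now reads about 0.625, and the hood and jar haven't moved from their first pixel positions. Handing in.

```bash
python3 -c "
from station import arm
print(arm.hand_in())"
```

```text
the job is handed in; nothing more can be done
None
```

The job is handed in, but `arm.hand_in()` returned no verdict: I swung the wedge loose and laid it flat in the tray, let go, and rolled the shutter open to about 0.625 of 0.63 rad, with no movement of the store or jar in the pictures (phone and bottle not measured).

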